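# Nest the empty desk pots in the caddy

## Task

Clear the desk by nesting both loose grey pots in the caddy's fixed pot, one inside the other, to make a single upright stack. Each pot must be turned until its feet drop between the pegs inside the pot below, so that its collar sits flush on the rim under it with no gap; either pot may go in first. Let go of the stack and do not push the other things on the desk about.

Things in the scene. Friction and masses are not known exactly. Their poses are not given: they have to be found in the camera images.
- caddy: white low pen tray 200 x 90 mm, 30 mm high, fixed to the desk, with a grey pot fixed in one end, the same shape as the loose ones (see pot_a and its rim). Origin: on the desk, on that pot's axis; x: from the pot along the tray to the pens; z up. The tray reaches from x = -45 to 155 mm. Nothing of it turns or slides.
- caddy_pegs (a point): on the axis of the caddy's pot, at the height of its peg tops, 47 mm above its origin; axes as the caddy's. Inside every pot three upright pegs, 8 mm diameter, stand 15 mm from the axis, at 60, 180 and 300 degrees from the pot's own x axis.
- pot_a: grey plastic desk pot, loose, upright, round, about 0.17 kg (varies), 112 mm high. Origin: centre of its underside; z up its axis. Top 38 mm: straight collar, 68 mm outer diameter, wall 3 mm, mouth 62 mm; grip across it from above. Below the collar's flat shoulder (74 mm up) the body tapers from 58 to 41 mm. Pegs inside as told under caddy_pegs.
- pot_a_feet (a point): underside of pot_a, at its origin. Three feet, 10 mm high, 15 mm wide, 120 degrees apart, centred 14 mm off the axis, on a stiff swivel disc that turns with the pot in use (slips above 0.4 Nm). How they stand relative to the pot's x axis differs each time, is not reported (this point's axes are the pot's) and is hidden: find it by touch.
- pot_a_rim (a point): centre of pot_a's mouth, 112 mm above its origin. Set in another pot (about 2 mm play), the feet first stand on the pegs, origin 47 mm above that of the pot below. Turned under light pressure it drops 9 mm when the feet find the gaps: every 120 degrees, about 10 degrees either way. Home: shoulder on the rim below, origin 38 mm above the other's.
- pot_b: the second loose pot, like pot_a in shape, size, mass and frame; its feet stand at another hidden angle. A pot that is home in the one below can no longer turn (a few degrees of play), so it takes the next pot in the same way.
- mug: white mug, 82 mm wide, 95 mm high, handle to its +y; origin under its centre; leave alone
- stapler: black stapler, 140 x 36 x 51 mm, long along its x; origin under its centre; leave alone
- punch: hole punch, 100 x 120 x 72 mm, origin under its centre; leave alone
- tape: tape dispenser, 150 x 55 x 78 mm, long along its x, origin under its centre; leave alone
- case: black glasses case, 160 x 62 x 34 mm, long along its x, origin under its centre; leave alone
- calculator: grey calculator, 150 x 90 x 18 mm, long along its x, origin under its centre; leave alone

How it is judged:
By the outcome, as a careful person would: the job done as asked, in the order asked, and still so for the second after the job is handed in, with the robot touching nothing.
It also fails if it takes over 72 s, if anything falls off the work surface, if the arm or the gripper's body presses on something with over 40 N, if the wrist force passes 120 N, or if a joint passes its speed limit or range.

## Robot

A 7-joint arm with a two-finger parallel gripper is mounted at the origin on the work surface. World frame = base frame: x ahead of the robot, y to its left, z up, the work surface at z = 0. Lengths are in mm, angles in rad, forces in N, time in s.
With the tool pointing down it reaches from about 425 to 825 mm from the base axis. Payload 3.6 kg.
Tool frame: the origin (TCP) lies on the centre line of the jaws, within the pads' length; the fingertips stand manip.tcp_to_tips ahead of it and the grasp point (between the pads) lies 2 mm behind it (manip.tcp_to_tips is the distance from the TCP to the fingertips, in mm); z points along the fingers, y is the line along which they close (so a half turn about z gives the same grasp; the last joint's range is limited). The gripper opens to 85 mm and grips with 20 to 120 N. Pads are 22 mm wide; open, the fingers measure 114 mm over their backs; the gripper's body (76 mm by 85 mm) begins 54 mm behind the grasp point. The pads swing forward as they close: fully open they stand 13 mm farther back than shut.
Start: joints at [1.26, 0.615, -0.013, 1.423, 0.008, 1.103, -0.04], TCP at [182.639, -623.784, 248.297] pointing down, gripper open.
Joint ranges: [-3.12, 3.12], [-0.3, 2.06], [-1.34, 1.32], [0.26, 2.42], [-1.36, 4.5], [0.01, 1.98], [-2.84, 2.84]. Speed limits (rad/s): [2.79, 2.79, 3.14, 3.14, 3.14, 3.14, 3.14].

## Interface

Orientations are given as a unit quaternion [x, y, z, w].
In Python, from plant import telemetry, viewer, manip gives the robot as it stands. The module is installed in compiled form; this text tells all that it offers.
- The arm moves only by the shell command python3 -m creep 'ROWS' [FORCE]. ROWS is JSON, a list of rows, each an object with "xyz": the shift along the tool's x, y, z in m, a list of three; "yaw": the turn about the tool's z in rad; "jaw": the finger opening in m, from 0 to 0.0854. In form: [{"xyz": [x, y, z], "yaw": yaw, "jaw": jaw}, ...]. A call has 1 to 20 rows; each row is the pose to reach, as a shift and turn from the pose commanded when the call began, along the tool's axes at that moment; what a row does not reach only later rows make up. A row lasts 1/10 s, in which the tool goes at most 50 mm and 8.59 degrees, less where a joint would pass 70% of its speed; a pose out of reach is approached as far as the arm can. A call with a gripper value outside its range is refused whole. The fingers move at their own pace and stop on an object; FORCE is the grip in N (left out, the last holds). Time passes only in rows, so rows that repeat a pose let the fingers close. It gives the time, the measured TCP pose, the force, the opening and the grip force at its end, in the units of the state.
- telemetry.get_state(): the state, without advancing time (a new reading comes with each control period).
- viewer.get_image(name): name is "side" or "top"; returns (picture, depth): 400x640x3 uint8, red, green, blue; 400x640 float32, mm along the optical axis (not along the pixel's ray), 0 where there is no reading.
- viewer.get_calibration(name): a dict with "mtx" (3x3 intrinsics, pixels), "k1" (the pictures are not rectified: a ray, as slopes to the right and down, at radius r is drawn at 1 + k1 r^2 times it, then the intrinsics apply), "eye" and "attitude" of the camera in the world. Camera axes: x right, y up, looking along -z (the intrinsics and any distortion apply to the point x, -y, -z); pixel columns grow to the right and rows downward; lengths in mm; the calibration is good to about 2 mm. A picture is of the moment at which its call begins. get_calibration takes no time and is no camera call.
- manip.job_done(): hands the job in; it is judged then, once.
The state is a dict: "time_s": time; "qpos": joint angles; "dq": joint speeds; "joint_efforts": joint torques, N m; "tcp_pos": TCP position; "tool_rot": TCP orientation; "force": force on the tool from outside, world axes, zero at the start; "ft_torque": the same for the moment, N m; "grip_width": finger opening in mm; "grasp_force": force on a finger pad.
Only numpy, scipy, OpenCV 4.12 (cv2) and the standard library are available. Lean on these libraries where they do the work, as an engineer would, in place of code of your own. Each camera call takes 0.05 s, during which the arm holds its last target. There are 200 camera calls.

## Working session

There is one attempt and no reset: what is moved stays moved. The work goes in short steps, Python scripts to look and compute and a shell command to move; the robot and the scene stay as the last step left them, time stands still between calls to the robot, and variables do not carry over. Pictures are saved under pics/ and viewed, at most 10 in all, crops included, and the job is handed in when it is done.

```bash
mkdir -p pics
cat > h.py <<'E'
import numpy as np,cv2
from scipy.spatial.transform import Rotation as R
from plant import telemetry,viewer,manip
def cloud(name,pic=None):
    im,d=viewer.get_image(name);c=viewer.get_calibration(name)
    if pic: cv2.imwrite(pic,im[:,:,::-1])
    v,u=np.mgrid[0:400,0:640]
    K=np.array(c["mtx"],float);k=c["k1"]
    p=cv2.undistortPoints(np.stack([u,v],-1).reshape(-1,1,2).astype(float),K,np.array([k,0,0,0,0.])).reshape(400,640,2)
    P=np.stack([p[...,0]*d,-p[...,1]*d,-d],-1)
    a=np.array(c["attitude"],float)
    M=a if a.shape==(3,3) else R.from_quat(a).as_matrix()
    W=P@M.T+np.array(c["eye"]);W[d<=0]=np.nan
    return im,W
E
python3 - <<'E'
from h import *
s=telemetry.get_state();print(s,manip.tcp_to_tips)
for n in("top","side"):
    im,W=cloud(n,f"pics/{n}0.png");np.save(n+"0.npy",W);print(viewer.get_calibration(n))
E
```

```text
{'time_s': 0.0, 'qpos': array([ 1.25947879,  0.61596066, -0.01260534,  1.4249173 ,  0.00810713,
        1.10341011, -0.04040355]), 'dq': array([ 1.10482562e-03, -5.31927439e-05,  4.07684833e-04, -1.65376551e-03,
       -1.41622721e-04, -4.51517851e-04,  2.93553558e-04]), 'joint_efforts': array([-8.02283125e-05, -4.69209194e+01,  2.59364666e-01, -1.71031898e+01,
        9.97418800e-03,  9.84031067e-03, -6.04068475e-06]), 'tcp_pos': array([ 182.43446197, -623.11031951,  247.10514103]), 'tool_rot': array([ 9.89872063e-01,  1.41956154e-01, -2.13575417e-04, -1.30515987e-03]), 'force': array([ 0.15469948, -0.61460445,  0.27105636]), 'ft_torque': array([ 8.79317462e-05, -5.19718375e-02,  2.08298923e-02]), 'grasp_force': 0.0, 'grip_width': 85.33691314177366} 17.0
{'mtx': array([[507.74030319,   0.        , 321.9202939 ],
       [  0.        , 507.74030319, 210.61837205],
       [  0.        ,   0.        ,   1.        ]]), 'k1': -0.04133613394395608, 'eye': array([ 406.86378526,  -20.96903989, 1603.25721095]), 'attitude': array([ 0.02454915, -0.02331464, -0.70524801,  0.70815183])}
{'mtx': array([[490.25411124,   0.        , 318.37635497],
       [  0.        , 490.25411124, 199.58458692],
       [  0.        ,   0.        ,   1.        ]]), 'k1': 0.036691547280857745, 'eye': array([-48.59706964, 793.10949868, 989.96717471]), 'attitude': array([-0.1272771 ,  0.38289494,  0.86892588, -0.28663535])}
```

View pics/top0.png

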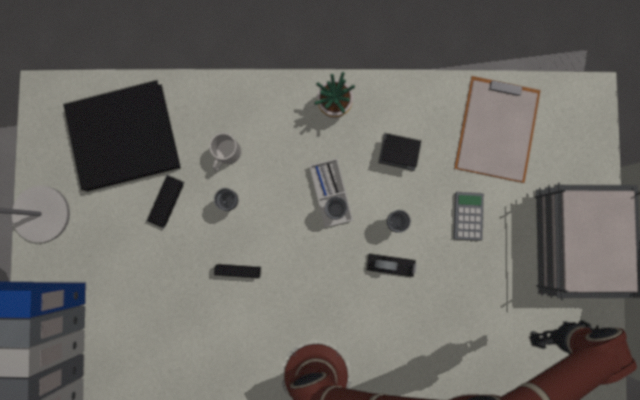

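View pics/side0.png

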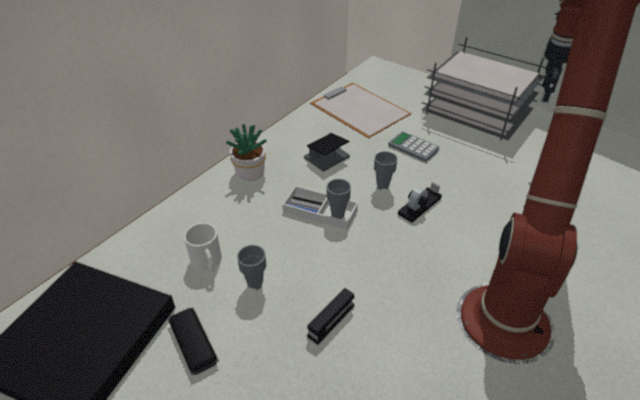

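The top view shows a pot at (227,200), the caddy pot at (336,208) with the tray going up-left, and another pot at (398,221). The mug is at (224,148), the tape dispenser at (391,265) and the punch at (400,151). The side view agrees with this.

Run:
```python
from h import *
from scipy.optimize import least_squares
for n,seeds in(("top",[(227,200),(336,208),(398,221)]),("side",[(253,262),(338,190),(385,160)])):
    W=np.load(n+"0.npy")
    for u,v in seeds:
        p=W[v-25:v+25,u-25:u+25].reshape(-1,3)
        z=np.nanmax(p[:,2]); 
        q=p[(p[:,2]>100)&(p[:,2]<125)]
        f=least_squares(lambda a:np.hypot(q[:,0]-a[0],q[:,1]-a[1])-32.5,np.median(q,0)[:2],loss='soft_l1')
        print(n,(u,v),len(q),q[:,2].mean().round(1),f.x.round(1),np.abs(f.fun).mean().round(1),'centre',W[v,u].round(0))
```

```text
top (227, 200) 104 109.5 [542.5 267.1] 1.0 centre [547. 282.  10.]
top (336, 208) 83 110.7 [518.2 -57.2] 0.9 centre [523. -62.  16.]
top (398, 221) 99 110.3 [ 479.8 -243.6] 1.1 centre [ 483. -257.   13.]
side (253, 262) 250 107.4 [538.1 271.8] 1.2 centre [553. 255.  59.]
side (338, 190) 187 107.1 [514.1 -55.5] 1.5 centre [nan nan nan]
side (385, 160) 176 106.8 [ 475.8 -241.9] 1.8 centre [ 494. -276.   73.]
```

```bash
cat >> h.py <<'E'
def delta(x,y,z):
    s=telemetry.get_state();M=R.from_quat(s["tool_rot"]).as_matrix()
    d=M.T@(np.array([x,y,z])-s["tcp_pos"])/1000
    print("t",round(s["time_s"],2),"tcp",s["tcp_pos"].round(1),"xangle",np.degrees(np.arctan2(M[1,0],M[0,0])).round(1),"d",d.round(4),"F",s["force"].round(1),"w",round(s["grip_width"],1),"q1,7",s["qpos"][[0,6]].round(2))
E
python3 - <<'E'
from h import *
delta(478.4,-243,240)
W=np.load("top0.npy").reshape(-1,3)
q=W[(W[:,2]>130)&(W[:,1]>-750)&(W[:,1]<-200)&(W[:,0]>150)]
print(len(q))
if len(q): print(np.percentile(q,[0,5,50,95,100],axis=0).round(0))
q2=q[(q[:,0]>330)];print(np.nanmax(q2[:,1]) if len(q2) else None)
E
```

```text
t 0.1 tcp [ 182.5 -623.2  247.2] xangle 16.3 d [ 0.3908 -0.2817  0.0079] F [-0.2  0.2 -0.1] w 85.0 q1,7 [ 1.26 -0.04]
7163
[[ 150. -750.  131.]
 [ 155. -741.  141.]
 [ 205. -604.  468.]
 [ 537. -458.  642.]
 [ 589. -398.  667.]]
-686.2632015530078
```

```bash
python3 -m creep '[{"xyz":[0.04,-0.028,0],"yaw":0,"jaw":0.085},{"xyz":[0.08,-0.056,0],"yaw":0,"jaw":0.085},{"xyz":[0.12,-0.085,0],"yaw":0,"jaw":0.085},{"xyz":[0.16,-0.113,0],"yaw":0,"jaw":0.085},{"xyz":[0.2,-0.142,0],"yaw":0,"jaw":0.085},{"xyz":[0.24,-0.17,0],"yaw":0,"jaw":0.085},{"xyz":[0.28,-0.2,0],"yaw":0,"jaw":0.085},{"xyz":[0.32,-0.23,0],"yaw":0,"jaw":0.085},{"xyz":[0.36,-0.26,0],"yaw":0,"jaw":0.085},{"xyz":[0.38,-0.275,0],"yaw":0,"jaw":0.085},{"xyz":[0.391,-0.282,0.0],"yaw":0,"jaw":0.085},{"xyz":[0.391,-0.282,0.03],"yaw":0,"jaw":0.085},{"xyz":[0.391,-0.282,0.05],"yaw":0,"jaw":0.085},{"xyz":[0.391,-0.282,0.05],"yaw":0,"jaw":0.085},{"xyz":[0.391,-0.282,0.05],"yaw":0,"jaw":0.085},{"xyz":[0.391,-0.282,0.05],"yaw":0,"jaw":0.085}]' 40
python3 -c "
from h import *
delta(478.4,-243,96)"
```

```text
time_s: 1.7
tcp_pos: [479.0, -244.5, 199.5]
tool_rot: [0.99, 0.141, 0.001, 0.001]
force: [0.2, 0.6, 0.9]
grip_width: 84.6
grasp_force: 0.0
t 1.7 tcp [ 479.  -244.5  199.5] xangle 16.2 d [-0.0004 -0.0018  0.1035] F [0.2 0.6 0.9] w 84.6 q1,7 [ 0.48 -0.9 ]
```

```bash
python3 -m creep '[{"xyz":[0,-0.002,0.03],"yaw":0,"jaw":0.085},{"xyz":[0,-0.002,0.06],"yaw":0,"jaw":0.085},{"xyz":[0,-0.002,0.08],"yaw":0,"jaw":0.085},{"xyz":[0,-0.002,0.095],"yaw":0,"jaw":0.085},{"xyz":[0,-0.002,0.103],"yaw":0,"jaw":0.085},{"xyz":[0,-0.002,0.103],"yaw":0,"jaw":0.085},{"xyz":[0,-0.002,0.103],"yaw":0,"jaw":0.075},{"xyz":[0,-0.002,0.103],"yaw":0,"jaw":0.07},{"xyz":[0,-0.002,0.103],"yaw":0,"jaw":0.066},{"xyz":[0,-0.002,0.103],"yaw":0,"jaw":0.06},{"xyz":[0,-0.002,0.103],"yaw":0,"jaw":0.06},{"xyz":[0,-0.002,0.103],"yaw":0,"jaw":0.06}]' 25
python3 -c "
from h import *
delta(478.4,-243,96)"
```

```text
time_s: 2.9
tcp_pos: [479.1, -242.0, 96.8]
tool_rot: [0.99, 0.142, 0.001, 0.001]
force: [0.3, -1.4, 6.4]
grip_width: 68.4
grasp_force: 27.4
t 2.9 tcp [ 479.1 -242.    96.8] xangle 16.3 d [-0.001   0.0007  0.0008] F [ 0.3 -1.4  6.4] w 68.4 q1,7 [ 0.46 -0.92]
```

```bash
python3 -m creep '[{"xyz":[0,0,0],"yaw":0,"jaw":0.085},{"xyz":[0,0,0],"yaw":0,"jaw":0.085},{"xyz":[0,0,0],"yaw":0,"jaw":0.085},{"xyz":[0,0,0],"yaw":1.57,"jaw":0.085},{"xyz":[0,0,0],"yaw":1.57,"jaw":0.085},{"xyz":[0,0,0],"yaw":1.57,"jaw":0.085},{"xyz":[0,0,0],"yaw":1.57,"jaw":0.085},{"xyz":[0,0,0],"yaw":1.57,"jaw":0.085},{"xyz":[0,0,0],"yaw":1.57,"jaw":0.085},{"xyz":[0,0,0],"yaw":1.57,"jaw":0.085},{"xyz":[0,0,0],"yaw":1.57,"jaw":0.085},{"xyz":[0,0,0],"yaw":1.57,"jaw":0.085},{"xyz":[0,0,0],"yaw":1.57,"jaw":0.085},{"xyz":[0,0,0],"yaw":1.57,"jaw":0.085},{"xyz":[0,0,0],"yaw":1.57,"jaw":0.075},{"xyz":[0,0,0],"yaw":1.57,"jaw":0.066},{"xyz":[0,0,0],"yaw":1.57,"jaw":0.055},{"xyz":[0,0,0],"yaw":1.57,"jaw":0.055},{"xyz":[0,0,0],"yaw":1.57,"jaw":0.055},{"xyz":[0,0,0],"yaw":1.57,"jaw":0.055}]' 40
python3 -c "
from h import *
delta(517,-56.7,200)"
```

```text
time_s: 4.9
tcp_pos: [478.0, -241.3, 95.5]
tool_rot: [0.801, -0.599, -0.0, -0.0]
force: [-1.0, -0.1, 3.7]
grip_width: 67.8
grasp_force: 44.9
t 4.9 tcp [ 478.  -241.3   95.5] xangle -73.6 d [-0.1662 -0.0895 -0.1044] F [-1.  -0.1  3.7] w 67.8 q1,7 [ 0.18 -2.02]
```

```bash
python3 -m creep '[{"xyz":[0,0,-0.02],"yaw":0,"jaw":0.055},{"xyz":[0,0,-0.05],"yaw":0,"jaw":0.055},{"xyz":[0,0,-0.09],"yaw":0,"jaw":0.055},{"xyz":[0,0,-0.12],"yaw":0,"jaw":0.055},{"xyz":[0,0,-0.14],"yaw":0,"jaw":0.055},{"xyz":[-0.02,-0.01,-0.14],"yaw":0,"jaw":0.055},{"xyz":[-0.05,-0.027,-0.14],"yaw":0,"jaw":0.055},{"xyz":[-0.08,-0.043,-0.14],"yaw":0,"jaw":0.055},{"xyz":[-0.11,-0.059,-0.14],"yaw":0,"jaw":0.055},{"xyz":[-0.14,-0.075,-0.14],"yaw":0,"jaw":0.055},{"xyz":[-0.16,-0.085,-0.14],"yaw":0,"jaw":0.055},{"xyz":[-0.168,-0.0894,-0.14],"yaw":0,"jaw":0.055},{"xyz":[-0.168,-0.0894,-0.14],"yaw":0,"jaw":0.055},{"xyz":[-0.168,-0.0894,-0.14],"yaw":0,"jaw":0.055},{"xyz":[-0.168,-0.0894,-0.14],"yaw":0,"jaw":0.055}]'
python3 - <<'E'
from h import *
delta(516.4,-54.9,160)
im,W=cloud("side","pics/s1.png")
cv2.imwrite("pics/s1c.png",cv2.resize(im[80:260,240:440,::-1],None,fx=3.2,fy=3.2,interpolation=cv2.INTER_CUBIC))
E
```

```text
time_s: 6.4
tcp_pos: [516.1, -57.2, 235.4]
tool_rot: [0.799, -0.601, 0.0, 0.0]
force: [0.3, -0.0, -2.0]
grip_width: 67.7
grasp_force: 46.4
t 6.4 tcp [516.1 -57.2 235.4] xangle -73.8 d [-0.0022 -0.001   0.0754] F [ 0.3 -0.  -2. ] w 67.7 q1,7 [-0.28 -2.5 ]
```

View pics/s1c.png

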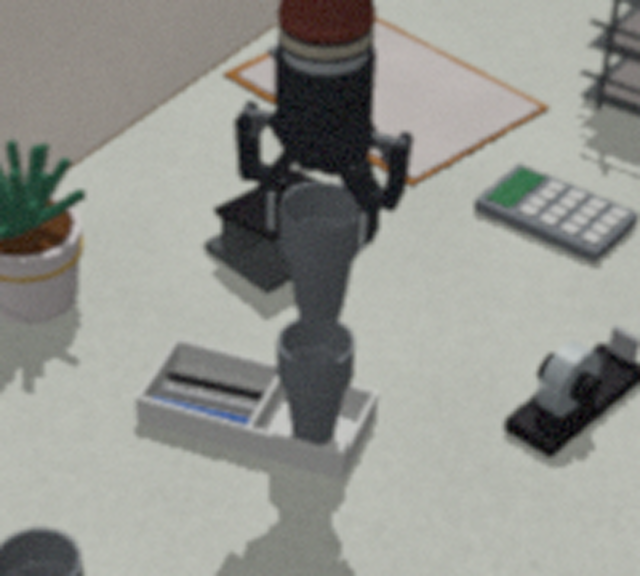

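The pot hangs straight over the caddy pot, with its bottom at crop (320,320) and the caddy mouth at (316,340). I'm lowering it now.

```bash
python3 -m creep '[{"xyz":[-0.0022,-0.001,0.015],"yaw":0,"jaw":0.055},{"xyz":[-0.0022,-0.001,0.03],"yaw":0,"jaw":0.055},{"xyz":[-0.0022,-0.001,0.045],"yaw":0,"jaw":0.055},{"xyz":[-0.0022,-0.001,0.06],"yaw":0,"jaw":0.055},{"xyz":[-0.0022,-0.001,0.07],"yaw":0,"jaw":0.055},{"xyz":[-0.0022,-0.001,0.08],"yaw":0,"jaw":0.055},{"xyz":[-0.0022,-0.001,0.085],"yaw":0,"jaw":0.055},{"xyz":[-0.0022,-0.001,0.085],"yaw":0,"jaw":0.055},{"xyz":[-0.0022,-0.001,0.085],"yaw":0,"jaw":0.055}]'
python3 -m creep '[{"xyz":[0,0,0.002],"yaw":0,"jaw":0.055},{"xyz":[0,0,0.004],"yaw":0,"jaw":0.055},{"xyz":[0,0,0.006],"yaw":0,"jaw":0.055},{"xyz":[0,0,0.008],"yaw":0,"jaw":0.055},{"xyz":[0,0,0.008],"yaw":0,"jaw":0.055},{"xyz":[0,0,0.008],"yaw":0,"jaw":0.055}]'
python3 -c "
from h import *
delta(516.4,-54.9,142.5)"
```

```text
time_s: 7.35
tcp_pos: [517.2, -52.8, 150.7]
tool_rot: [0.8, -0.599, 0.0, -0.0]
force: [0.3, 0.2, -3.2]
grip_width: 67.6
grasp_force: 46.4
time_s: 7.95
tcp_pos: [517.0, -52.6, 142.5]
tool_rot: [0.801, -0.599, 0.0, -0.0]
force: [-1.1, 0.8, 1.0]
grip_width: 68.1
grasp_force: 46.5
t 7.95 tcp [517.  -52.6 142.5] xangle -73.6 d [0.0021 0.0012 0.    ] F [-1.1  0.8  1. ] w 68.1 q1,7 [-0.23 -2.42]
```

```bash
python3 -m creep '[{"xyz":[0.0015,0.001,0.001],"yaw":0,"jaw":0.055},{"xyz":[0.0015,0.001,0.002],"yaw":0,"jaw":0.055},{"xyz":[0.0015,0.001,0.002],"yaw":0,"jaw":0.055}]'
python3 -c "
from h import *
delta(516.4,-54.9,142.5)"
```

```text
time_s: 8.25
tcp_pos: [517.1, -53.6, 142.3]
tool_rot: [0.801, -0.599, 0.0, -0.002]
force: [-2.6, 2.1, 12.5]
grip_width: 67.9
grasp_force: 47.7
t 8.25 tcp [517.1 -53.6 142.3] xangle -73.6 d [ 0.0011  0.001  -0.0002] F [-2.6  2.1 12.5] w 67.9 q1,7 [-0.22 -2.42]
```

```bash
python3 -m creep '[{"xyz":[0,0,0],"yaw":-0.1,"jaw":0.055},{"xyz":[0,0,0],"yaw":-0.2,"jaw":0.055},{"xyz":[0,0,0],"yaw":-0.3,"jaw":0.055},{"xyz":[0,0,0],"yaw":-0.4,"jaw":0.055}]'
python3 -c "
from h import *
delta(516.4,-54.9,142.5);print(telemetry.get_state()['ft_torque'])"
```

```text
time_s: 8.65
tcp_pos: [517.9, -54.8, 142.3]
tool_rot: [0.904, -0.427, 0.002, -0.001]
force: [-0.5, -0.5, 9.0]
grip_width: 68.1
grasp_force: 47.4
t 8.65 tcp [517.9 -54.8 142.3] xangle -50.5 d [-0.0009  0.0012 -0.0002] F [-0.5 -0.5  9. ] w 68.1 q1,7 [-0.15 -2.12]
[ 0.03398885  0.21565547 -0.04324754]
```

```bash
python3 -m creep '[{"xyz":[0,0,0],"yaw":-0.1,"jaw":0.055},{"xyz":[0,0,0],"yaw":-0.2,"jaw":0.055},{"xyz":[0,0,0],"yaw":-0.3,"jaw":0.055},{"xyz":[0,0,0],"yaw":-0.4,"jaw":0.055}]'
python3 -c "
from h import *
delta(516.4,-54.9,142.5);print(telemetry.get_state()['ft_torque'])"
```

```text
time_s: 9.05
tcp_pos: [517.3, -56.2, 142.2]
tool_rot: [0.971, -0.24, 0.002, 0.0]
force: [-2.0, -2.0, 8.3]
grip_width: 67.9
grasp_force: 47.4
t 9.05 tcp [517.3 -56.2 142.2] xangle -27.7 d [-0.0014 -0.0007 -0.0003] F [-2.  -2.   8.3] w 67.9 q1,7 [-0.07 -1.82]
[-0.46451305  0.43690524 -0.26496776]
```

```bash
python3 -m creep '[{"xyz":[-0.001,-0.001,0],"yaw":-0.1,"jaw":0.055},{"xyz":[-0.001,-0.001,0],"yaw":-0.2,"jaw":0.055},{"xyz":[-0.001,-0.001,0],"yaw":-0.3,"jaw":0.055}]'
python3 -c "
from h import *
delta(516.4,-54.9,142.5);print(telemetry.get_state()['ft_torque'])"
```

```text
time_s: 9.35
tcp_pos: [516.4, -55.7, 141.5]
tool_rot: [0.996, -0.092, 0.001, 0.002]
force: [-1.4, -3.9, 4.2]
grip_width: 68.0
grasp_force: 47.0
t 9.35 tcp [516.4 -55.7 141.5] xangle -10.5 d [-0.0002 -0.0008 -0.001 ] F [-1.4 -3.9  4.2] w 68.0 q1,7 [-0.01 -1.6 ]
[-1.04819292  0.31872803 -0.02251916]
```

```bash
python3 -m creep '[{"xyz":[0,-0.0005,0.001],"yaw":0,"jaw":0.055},{"xyz":[0,-0.0005,0.002],"yaw":0,"jaw":0.055},{"xyz":[0,-0.0005,0.003],"yaw":0,"jaw":0.055},{"xyz":[0,-0.0005,0.003],"yaw":0,"jaw":0.055}]'
python3 -c "
from h import *
delta(516.4,-54.9,142.5);print(telemetry.get_state()['ft_torque'])"
```

```text
time_s: 9.75
tcp_pos: [515.4, -54.6, 137.9]
tool_rot: [0.996, -0.094, 0.0, 0.001]
force: [-2.1, -3.3, 0.1]
grip_width: 67.9
grasp_force: 46.8
t 9.75 tcp [515.4 -54.6 137.9] xangle -10.8 d [ 0.001   0.0001 -0.0046] F [-2.1 -3.3  0.1] w 67.9 q1,7 [-0.01 -1.6 ]
[-0.75683999  0.32402737 -0.08394695]
```

```bash
python3 -m creep '[{"xyz":[0.001,0,0.0015],"yaw":0,"jaw":0.055},{"xyz":[0.001,0,0.003],"yaw":0,"jaw":0.055},{"xyz":[0.001,0,0.0045],"yaw":0,"jaw":0.055},{"xyz":[0.001,0,0.0055],"yaw":0,"jaw":0.055},{"xyz":[0.001,0,0.0055],"yaw":0,"jaw":0.055}]'
python3 -c "
from h import *
delta(516.4,-54.9,133.5);print(telemetry.get_state()['ft_torque'])"
```

```text
time_s: 10.25
tcp_pos: [515.0, -54.6, 133.4]
tool_rot: [0.996, -0.094, -0.002, 0.001]
force: [-8.6, -4.2, 18.0]
grip_width: 67.3
grasp_force: 48.3
t 10.25 tcp [515.  -54.6 133.4] xangle -10.7 d [ 0.0015  0.     -0.0001] F [-8.6 -4.2 18. ] w 67.3 q1,7 [-0.01 -1.6 ]
[-0.7416241   1.65208168  0.04561983]
```

```bash
python3 -m creep '[{"xyz":[-0.0015,0,-0.002],"yaw":0,"jaw":0.055},{"xyz":[-0.0015,0,-0.002],"yaw":0,"jaw":0.068},{"xyz":[-0.0015,0,-0.002],"yaw":0,"jaw":0.075},{"xyz":[-0.0015,0,-0.002],"yaw":0,"jaw":0.085},{"xyz":[-0.0015,0,-0.002],"yaw":0,"jaw":0.085},{"xyz":[-0.0015,0,-0.002],"yaw":0,"jaw":0.085},{"xyz":[-0.0015,0,-0.03],"yaw":0,"jaw":0.085},{"xyz":[-0.0015,0,-0.07],"yaw":0,"jaw":0.085},{"xyz":[-0.0015,0,-0.1],"yaw":0,"jaw":0.085},{"xyz":[-0.0015,0,-0.1],"yaw":0,"jaw":0.085},{"xyz":[-0.0015,0,-0.1],"yaw":0,"jaw":0.085}]'
python3 -c "
from h import *
delta(540.4,271,200)"
```

```text
time_s: 11.35
tcp_pos: [515.7, -52.0, 232.2]
tool_rot: [0.996, -0.092, 0.001, -0.0]
force: [0.6, 0.3, 0.4]
grip_width: 85.3
grasp_force: 0.0
t 11.35 tcp [515.7 -52.  232.2] xangle -10.6 d [-0.0351 -0.322   0.0324] F [0.6 0.3 0.4] w 85.3 q1,7 [-0.03 -1.62]
```

```bash
python3 -m creep '[{"xyz":[-0.004,-0.03,0],"yaw":0,"jaw":0.085},{"xyz":[-0.008,-0.07,0],"yaw":0,"jaw":0.085},{"xyz":[-0.012,-0.11,0],"yaw":0,"jaw":0.085},{"xyz":[-0.016,-0.15,0],"yaw":0,"jaw":0.085},{"xyz":[-0.02,-0.19,0],"yaw":0,"jaw":0.085},{"xyz":[-0.025,-0.23,0],"yaw":0,"jaw":0.085},{"xyz":[-0.03,-0.27,0],"yaw":0,"jaw":0.085},{"xyz":[-0.033,-0.3,0.01],"yaw":0,"jaw":0.085},{"xyz":[-0.035,-0.322,0.03],"yaw":0,"jaw":0.085},{"xyz":[-0.035,-0.322,0.032],"yaw":0,"jaw":0.085},{"xyz":[-0.035,-0.322,0.032],"yaw":0,"jaw":0.085},{"xyz":[-0.035,-0.322,0.032],"yaw":0,"jaw":0.085}]' 25
python3 - <<'E'
from h import *
delta(540.4,271,96)
im,W=cloud("side","pics/s2.png")
a=cv2.resize(im[80:240,270:430,::-1],(480,480),interpolation=cv2.INTER_CUBIC)
cv2.imwrite("pics/s2c.png",a)
im,T=cloud("top")
from scipy.optimize import least_squares
p=T[183:233,311:361].reshape(-1,3);q=p[(p[:,2]>138)&(p[:,2]<165)]
f=least_squares(lambda a:np.hypot(q[:,0]-a[0],q[:,1]-a[1])-32.5,np.median(q,0)[:2],loss='soft_l1')
print(len(q),q[:,2].mean(),f.x,np.abs(f.fun).mean())
E
```

```text
time_s: 12.55
tcp_pos: [540.8, 268.5, 199.6]
tool_rot: [0.996, -0.094, -0.0, 0.001]
force: [0.0, 0.2, -0.2]
grip_width: 84.9
grasp_force: 0.0
t 12.55 tcp [540.8 268.5 199.6] xangle -10.8 d [-0.0009 -0.0026  0.1036] F [ 0.   0.2 -0.2] w 84.9 q1,7 [-0.56 -2.19]
85 149.2614901900385 [518.8582477  -55.11624121] 0.8916902146622767
```

View pics/s2c.png

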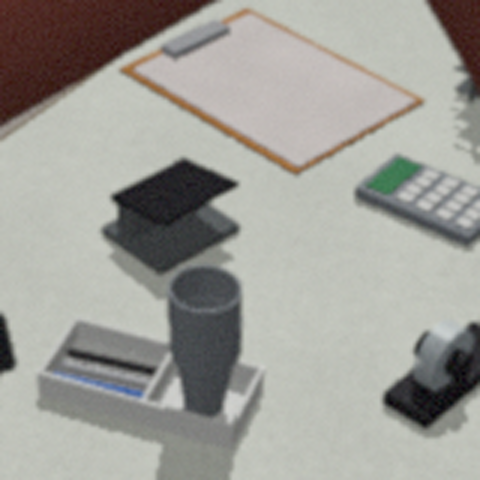

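The first pot sits flush in the caddy pot, with its rim at crop (205,285), its measured height about 150 mm and no visible gap. Next is the second pot.

```bash
python3 -m creep '[{"xyz":[0,-0.002,0.03],"yaw":0,"jaw":0.085},{"xyz":[-0.001,-0.0025,0.06],"yaw":0,"jaw":0.085},{"xyz":[-0.001,-0.0025,0.08],"yaw":0,"jaw":0.085},{"xyz":[-0.001,-0.0025,0.095],"yaw":0,"jaw":0.085},{"xyz":[-0.001,-0.0025,0.103],"yaw":0,"jaw":0.085},{"xyz":[-0.001,-0.0025,0.103],"yaw":0,"jaw":0.085},{"xyz":[-0.001,-0.0025,0.103],"yaw":0,"jaw":0.075},{"xyz":[-0.001,-0.0025,0.103],"yaw":0,"jaw":0.07},{"xyz":[-0.001,-0.0025,0.103],"yaw":0,"jaw":0.066},{"xyz":[-0.001,-0.0025,0.103],"yaw":0,"jaw":0.06},{"xyz":[-0.001,-0.0025,0.103],"yaw":0,"jaw":0.06},{"xyz":[-0.001,-0.0025,0.103],"yaw":0,"jaw":0.06}]' 25
python3 -m creep '[{"xyz":[0,0,0],"yaw":0,"jaw":0.085},{"xyz":[0,0,0],"yaw":0,"jaw":0.085},{"xyz":[0,0,0],"yaw":0,"jaw":0.085},{"xyz":[0,0,0],"yaw":-1.57,"jaw":0.085},{"xyz":[0,0,0],"yaw":-1.57,"jaw":0.085},{"xyz":[0,0,0],"yaw":-1.57,"jaw":0.085},{"xyz":[0,0,0],"yaw":-1.57,"jaw":0.085},{"xyz":[0,0,0],"yaw":-1.57,"jaw":0.085},{"xyz":[0,0,0],"yaw":-1.57,"jaw":0.085},{"xyz":[0,0,0],"yaw":-1.57,"jaw":0.085},{"xyz":[0,0,0],"yaw":-1.57,"jaw":0.085},{"xyz":[0,0,0],"yaw":-1.57,"jaw":0.085},{"xyz":[0,0,0],"yaw":-1.57,"jaw":0.085},{"xyz":[0,0,0],"yaw":-1.57,"jaw":0.085},{"xyz":[0,0,0],"yaw":-1.57,"jaw":0.075},{"xyz":[0,0,0],"yaw":-1.57,"jaw":0.066},{"xyz":[0,0,0],"yaw":-1.57,"jaw":0.055},{"xyz":[0,0,0],"yaw":-1.57,"jaw":0.055},{"xyz":[0,0,0],"yaw":-1.57,"jaw":0.055},{"xyz":[0,0,0],"yaw":-1.57,"jaw":0.055}]' 40
python3 -c "
from h import *
delta(516,-54.7,275)"
```

```text
time_s: 13.85
tcp_pos: [541.0, 273.1, 98.4]
tool_rot: [0.996, -0.093, 0.001, -0.0]
force: [-0.1, -1.6, 6.9]
grip_width: 68.1
grasp_force: 28.0
time_s: 15.85
tcp_pos: [540.0, 273.3, 97.1]
tool_rot: [0.77, 0.638, 0.0, 0.0]
force: [-0.9, -1.0, 3.4]
grip_width: 67.7
grasp_force: 44.9
t 15.85 tcp [540.  273.3  97.1] xangle 79.3 d [-0.3268  0.0372 -0.1779] F [-0.9 -1.   3.4] w 67.7 q1,7 [-0.29 -1.01]
```

```bash
python3 -m creep '[{"xyz":[0,0,-0.02],"yaw":0,"jaw":0.055},{"xyz":[0,0,-0.05],"yaw":0,"jaw":0.055},{"xyz":[0,0,-0.09],"yaw":0,"jaw":0.055},{"xyz":[0,0,-0.13],"yaw":0,"jaw":0.055},{"xyz":[0,0,-0.16],"yaw":0,"jaw":0.055},{"xyz":[-0.02,0.002,-0.178],"yaw":0,"jaw":0.055},{"xyz":[-0.05,0.006,-0.178],"yaw":0,"jaw":0.055},{"xyz":[-0.09,0.01,-0.178],"yaw":0,"jaw":0.055},{"xyz":[-0.13,0.015,-0.178],"yaw":0,"jaw":0.055},{"xyz":[-0.17,0.019,-0.178],"yaw":0,"jaw":0.055},{"xyz":[-0.21,0.024,-0.178],"yaw":0,"jaw":0.055},{"xyz":[-0.25,0.029,-0.178],"yaw":0,"jaw":0.055},{"xyz":[-0.28,0.032,-0.178],"yaw":0,"jaw":0.055},{"xyz":[-0.305,0.035,-0.178],"yaw":0,"jaw":0.055},{"xyz":[-0.32,0.037,-0.178],"yaw":0,"jaw":0.055},{"xyz":[-0.3268,0.0372,-0.178],"yaw":0,"jaw":0.055},{"xyz":[-0.3268,0.0372,-0.178],"yaw":0,"jaw":0.055},{"xyz":[-0.3268,0.0372,-0.178],"yaw":0,"jaw":0.055},{"xyz":[-0.3268,0.0372,-0.178],"yaw":0,"jaw":0.055}]'
python3 -c "
from h import *
delta(516,-54.7,190)"
```

```text
time_s: 17.75
tcp_pos: [516.0, -53.1, 274.8]
tool_rot: [0.769, 0.639, 0.0, -0.0]
force: [-0.6, 0.1, -2.9]
grip_width: 67.5
grasp_force: 46.1
t 17.75 tcp [516.  -53.1 274.8] xangle 79.5 d [-0.0017  0.0003  0.0848] F [-0.6  0.1 -2.9] w 67.5 q1,7 [ 0.35 -0.32]
```

```bash
python3 -m creep '[{"xyz":[-0.001,0,0.015],"yaw":0,"jaw":0.055},{"xyz":[-0.001,0,0.03],"yaw":0,"jaw":0.055},{"xyz":[-0.001,0,0.045],"yaw":0,"jaw":0.055},{"xyz":[-0.001,0,0.06],"yaw":0,"jaw":0.055},{"xyz":[-0.001,0,0.07],"yaw":0,"jaw":0.055},{"xyz":[-0.001,0,0.08],"yaw":0,"jaw":0.055},{"xyz":[-0.001,0,0.085],"yaw":0,"jaw":0.055},{"xyz":[-0.001,0,0.085],"yaw":0,"jaw":0.055},{"xyz":[-0.001,0,0.085],"yaw":0,"jaw":0.055}]'
python3 -m creep '[{"xyz":[0,0,0.002],"yaw":0,"jaw":0.055},{"xyz":[0,0,0.004],"yaw":0,"jaw":0.055},{"xyz":[0,0,0.006],"yaw":0,"jaw":0.055},{"xyz":[0,0,0.008],"yaw":0,"jaw":0.055},{"xyz":[0,0,0.009],"yaw":0,"jaw":0.055},{"xyz":[0,0,0.009],"yaw":0,"jaw":0.055}]'
python3 -c "
from h import *
delta(516,-54.7,182.1)"
```

```text
time_s: 18.65
tcp_pos: [516.2, -55.7, 190.2]
tool_rot: [0.77, 0.638, 0.0, 0.0]
force: [0.8, 0.0, -2.2]
grip_width: 67.8
grasp_force: 46.1
time_s: 19.25
tcp_pos: [516.0, -55.7, 181.9]
tool_rot: [0.77, 0.638, 0.0, 0.0]
force: [-1.9, -0.9, 5.1]
grip_width: 67.6
grasp_force: 46.7
t 19.25 tcp [516.  -55.7 181.9] xangle 79.3 d [ 0.001  -0.0002 -0.0002] F [-1.9 -0.9  5.1] w 67.6 q1,7 [ 0.32 -0.38]
```

```bash
python3 -m creep '[{"xyz":[0,0,0.001],"yaw":0,"jaw":0.055},{"xyz":[0,0,0.001],"yaw":-0.1,"jaw":0.055},{"xyz":[0,0,0.001],"yaw":-0.2,"jaw":0.055},{"xyz":[0,0,0.001],"yaw":-0.3,"jaw":0.055}]'
python3 -c "
from h import *
delta(516,-54.7,182.1);print(telemetry.get_state()['ft_torque'])"
```

```text
time_s: 19.65
tcp_pos: [517.3, -55.5, 181.8]
tool_rot: [0.664, 0.748, 0.001, 0.002]
force: [-0.5, 0.7, 7.4]
grip_width: 67.8
grasp_force: 46.9
t 19.65 tcp [517.3 -55.5 181.8] xangle 96.8 d [ 0.0009 -0.0012 -0.0003] F [-0.5  0.7  7.4] w 67.8 q1,7 [ 0.38 -0.14]
[ 0.09191424  0.35034831 -0.07401016]
```

```bash
python3 -m creep '[{"xyz":[0,0,0.001],"yaw":-0.1,"jaw":0.055},{"xyz":[0,0,0.001],"yaw":-0.2,"jaw":0.055},{"xyz":[0,0,0.001],"yaw":-0.3,"jaw":0.055}]'
python3 -c "
from h import *
delta(516,-54.7,182.1);print(telemetry.get_state()['ft_torque'])"
```

```text
time_s: 19.95
tcp_pos: [517.8, -56.0, 181.3]
tool_rot: [0.545, 0.838, 0.001, 0.003]
force: [-1.1, -1.1, 9.0]
grip_width: 67.3
grasp_force: 47.2
t 19.95 tcp [517.8 -56.  181.3] xangle 113.9 d [ 0.0019 -0.0011 -0.0008] F [-1.1 -1.1  9. ] w 67.3 q1,7 [0.43 0.1 ]
[-0.18794396  0.28790304 -0.16036901]
```

```bash
python3 -m creep '[{"xyz":[0.001,-0.001,0],"yaw":-0.1,"jaw":0.055},{"xyz":[0.001,-0.001,0],"yaw":-0.2,"jaw":0.055},{"xyz":[0.001,-0.001,0],"yaw":-0.3,"jaw":0.055}]'
python3 -c "
from h import *
delta(516,-54.7,182.1);print(telemetry.get_state()['ft_torque'])"
```

```text
time_s: 20.25
tcp_pos: [516.7, -56.2, 181.1]
tool_rot: [0.414, 0.91, 0.0, 0.003]
force: [-0.9, -1.6, 7.9]
grip_width: 67.7
grasp_force: 47.0
t 20.25 tcp [516.7 -56.2 181.1] xangle 131.1 d [ 0.0016  0.0004 -0.001 ] F [-0.9 -1.6  7.9] w 67.7 q1,7 [0.49 0.34]
[-0.47681506 -0.0156372  -0.09958147]
```

```bash
python3 -m creep '[{"xyz":[0.001,0,0],"yaw":-0.1,"jaw":0.055},{"xyz":[0.001,0,0],"yaw":-0.2,"jaw":0.055},{"xyz":[0.001,0,0],"yaw":-0.3,"jaw":0.055}]'
python3 -c "
from h import *
delta(516,-54.7,182.1);print(telemetry.get_state()['ft_torque'])"
```

```text
time_s: 20.55
tcp_pos: [514.9, -55.5, 180.3]
tool_rot: [0.273, 0.962, -0.001, 0.002]
force: [0.7, -0.9, -2.0]
grip_width: 67.7
grasp_force: 46.1
t 20.55 tcp [514.9 -55.5 180.3] xangle 148.3 d [-0.0005  0.0013 -0.0018] F [ 0.7 -0.9 -2. ] w 67.7 q1,7 [0.53 0.58]
[ 0.07368307 -0.12544441  0.00980912]
```

```bash
python3 -m creep '[{"xyz":[0,0.0005,0.002],"yaw":0,"jaw":0.055},{"xyz":[0,0.0005,0.004],"yaw":0,"jaw":0.055},{"xyz":[0,0.0005,0.006],"yaw":0,"jaw":0.055},{"xyz":[0,0.0005,0.0075],"yaw":0,"jaw":0.055},{"xyz":[0,0.0005,0.008],"yaw":0,"jaw":0.055},{"xyz":[0,0.0005,0.008],"yaw":0,"jaw":0.055}]'
python3 -c "
from h import *
delta(516,-54.7,173.1);print(telemetry.get_state()['ft_torque'])"
```

```text
time_s: 21.15
tcp_pos: [514.2, -55.0, 173.0]
tool_rot: [0.276, 0.961, -0.002, 0.001]
force: [-4.9, -3.3, 16.3]
grip_width: 67.7
grasp_force: 47.8
t 21.15 tcp [514.2 -55.  173. ] xangle 148.0 d [-0.0014  0.0012 -0.0001] F [-4.9 -3.3 16.3] w 67.7 q1,7 [0.53 0.56]
[-1.00357588  1.17327394 -0.20315478]
```

Home, at 173.0 with 16 N. I'm pressing slightly less, opening and backing off.

```bash
python3 -m creep '[{"xyz":[0,0,-0.0015],"yaw":0,"jaw":0.055},{"xyz":[0,0,-0.0015],"yaw":0,"jaw":0.068},{"xyz":[0,0,-0.0015],"yaw":0,"jaw":0.075},{"xyz":[0,0,-0.0015],"yaw":0,"jaw":0.085},{"xyz":[0,0,-0.0015],"yaw":0,"jaw":0.085},{"xyz":[0,0,-0.0015],"yaw":0,"jaw":0.085},{"xyz":[0,0,-0.03],"yaw":0,"jaw":0.085},{"xyz":[0,0,-0.07],"yaw":0,"jaw":0.085},{"xyz":[0,0,-0.11],"yaw":0,"jaw":0.085},{"xyz":[0,0,-0.11],"yaw":0,"jaw":0.085},{"xyz":[0,0,-0.11],"yaw":0,"jaw":0.085}]'
python3 - <<'E'
from h import *
delta(516,-54.7,173.1)
im,W=cloud("side")
cv2.imwrite("pics/s3c.png",cv2.resize(im[80:260,240:440,::-1],None,fx=3.2,fy=3.2,interpolation=cv2.INTER_CUBIC))
p=W[140:215,310:370].reshape(-1,3);p=p[(np.hypot(p[:,0]-516,p[:,1]+55)<45)&(p[:,2]<215)]
print(np.percentile(p[:,2],[90,97,99,100]))
E
```

```text
time_s: 22.25
tcp_pos: [514.4, -54.0, 281.4]
tool_rot: [0.275, 0.961, 0.0, 0.001]
force: [0.3, -1.0, -1.0]
grip_width: 84.7
grasp_force: 0.0
t 22.25 tcp [514.4 -54.  281.4] xangle 148.1 d [-0.0016  0.0002  0.1083] F [ 0.3 -1.  -1. ] w 84.7 q1,7 [0.6  0.69]
[180.36320002 185.94010663 187.49539683 189.87235525]
```

View pics/s3c.png

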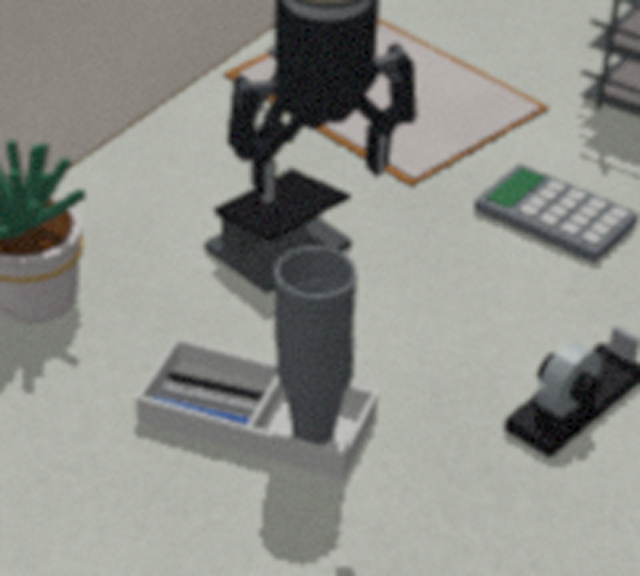

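The stack stands upright and closed, with its top rim at crop (316,268) and about 188 mm high, as expected for both pots home. The gripper is clear and nothing else has moved.

```bash
python3 -c "
from plant import manip
print(manip.job_done())"
```

```text
the job is handed in; nothing more can be done
None
```

Both pots are nested flush in the caddy's pot as one upright stack, released with the gripper clear, and the job was handed in at about 22 s on the robot's clock.

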